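Widen a rotor cradle by one hole and lay the pump rotor in it

ROBOT

A 6-joint arm with a two-finger parallel gripper is mounted at the origin on the work surface. World frame = base frame: x ahead of the robot, y to its left, z up, the work surface at z = 0. Lengths are in mm, angles in degrees, forces in N, time in s.
With the tool pointing down it reaches from about 300 to 850 mm from the base axis. Payload 4.2 kg.
Tool frame: the origin (TCP) lies between the finger pads; the fingertips stand 19 mm ahead of it and the grasp point (between the pads) is the TCP (env.tips_ahead is the distance from the TCP to the fingertips, in mm); z points along the fingers, y is the direction in which the jaws open and shut (so a half turn about z gives the same grasp; the last joint's range is limited). The gripper opens to 91 mm and grips with 3 to 60 N. Pads are 32 mm wide; open, the fingers measure 118 mm over their backs; the gripper's body (76 mm by 178 mm) begins 60 mm behind the grasp point.
Start: joints at [-65.833, 18.312, 89.639, -0, 72.044, -1.146], TCP at [245.856, -519.804, 232.976] pointing down, gripper open.
Joint ranges: [-177.97, 177.97], [-48.28, 115.42], [12.27, 149.76], [-77.06, 257.06], [2.81, 150.46], [-146.56, 146.56]. Speed limits (degrees/s): [147.25, 147.25, 180, 180, 180, 180].

INTERFACE

Orientations are given as [roll, pitch, yaw] about the fixed x, y, z axes, in that order (R = Rz(yaw) Ry(pitch) Rx(roll)).
In Python, from workcell import telemetry, viewer, job_done, env gives the robot as it stands. The module is installed in compiled form; this text tells all that it offers.
- The arm moves only by the shell command python3 -m jog 'ROWS' [FORCE]. ROWS is JSON, a list of rows, each a list of 3 entries, a list of its own where there are three numbers: the shift along the tool's x, y, z in cm, then the turn about the tool's z in degrees, then the opening, from 0 (shut) to 1 (fully open). A call has 1 to 10 rows; each row shifts and turns the pose as measured when the row begins, along the tool's axes as they then stand; what a row does not reach is not made up. A row lasts 1/8 s, in which the tool goes at most 62.5 mm and 10.7 degrees, less where a joint would pass 70% of its speed; a pose out of reach is approached as far as the arm can. A call is refused whole if a number of a shift passes 6.25 or a number of a turn 10.7, either way. A call with a gripper value outside its range is refused whole. The fingers move at their own pace and stop on an object; FORCE is the grip in N (left out, the last holds). Time passes only in rows, so rows that do not move let the fingers close. It gives the time, the measured TCP pose, the force and the opening at its end, in the units of the state.
- telemetry.state(): the state, without advancing time (a new reading comes with each control period).
- viewer.grab_frame(name): name is "scene" or "top" or "wrist"; returns a dict with "color" (480x640x3 uint8, red, green, blue), "K" (3x3 intrinsics, pixels), "k1" (the pictures are not rectified: a ray, as slopes to the right and down, at radius r is drawn at 1 + k1 r^2 times it, then the intrinsics apply), "rvec" (rotation vector, rad) and "tvec" (3), from world to camera coordinates, as OpenCV has them. Camera axes: x right, y down, z forward; pixel columns grow to the right and rows downward; lengths in mm; the calibration is good to about 2 mm. A picture is of the moment at which its call begins. There is no depth.
- job_done(): hands the job in, once; it reports no verdict.
The state is a dict: "time_s": time; "qpos": joint angles; "qvel": joint speeds; "effort": joint torques, N m; "ee_pos": TCP position; "ee_rot": TCP orientation; "force": force on the tool from outside, world axes, zero at the start; "torque": the same for the moment, N m; "gripper_width": finger opening in mm.
Only numpy, scipy, OpenCV 4.12 (cv2) and the standard library are available. Lean on these libraries where they do the work, as an engineer would, in place of code of your own. Each camera call takes 0.05 s, during which the arm holds its last target. There are 200 camera calls.

TASK

The rotor cradle is set too narrow for the pump rotor. Press the red sprung button to free the blue sleeve, slide the sleeve away from the fixed green post until the button pops up by itself in the next hole, then lay the rotor from its wooden stand into the V's of both cradle posts and let go. Work gently: the button, sleeve and cradle must not be forced, and leave the other things on the bench where they are.

Things in the scene. Friction and masses are not known exactly. Their poses are not given: they have to be found in the camera images.
- rig: rotor cradle, bolted down: green base 90 x 250 x 10 mm with an aluminium tube 44 mm wide, holed along its top, 50 mm high. Origin on the bench; x across, +y along the tube from the fixed green post (at y = -60 mm) to the sleeve, the way it opens; base from y = -95 to +155 mm. Posts 12 mm thick, tops 40 mm wide, 117 mm high. It is forced by over 20 N from the robot or 50 N from the rotor
- fixed_v (a point): centre of the rotor's 14 mm shaft when seated in the 90 degree V on top of the fixed green post, mid-thickness of the post, 104 mm above the bench
- slide_v (a point): the same point for the V of the blue post that stands on the outer end of the sleeve, 104 mm above the bench; at the start 76 mm from fixed_v (64 mm clear between the posts, too narrow for the rotor's 84 mm body)
- sleeve (a joint): blue sleeve's position along the cradle's +y, m: 0 at the start (locked in the first hole), end stop 0.072. The next hole lies somewhere from 0.036 to 0.064, not known beforehand: feel for it. Friction 2.5 N, 4 to 5 N with the sprung collar rubbing; in a hole the collar has 1.5 mm play each way. Sleeve 54 mm long, 56 mm wide, top 56 mm above the bench
- button (a joint): how far the red button is down, m: 0 up (in a hole, locked), 0.005 riding under the tube wall between holes, 0.012 fully down. Over 0.005 frees the sleeve. Spring 3 N to start, 6 N at 0.009, 7 N at the bottom, then a hard stop. Once the sleeve is 15 mm or more off its hole the button stays down by itself, and pops up unaided at the next hole if nothing holds it down and it passes slowly (10 mm/s)
- button_top (a point): centre of the top face of the round red button, 22 mm across, on the sleeve, 74 mm above the bench when up, moving with the button and sleeve. It lies 28 mm from slide_v along y, 22 mm short of the blue post's inner face; a fingertip pressing it can push outward against the blue post
- rotor: loose pump rotor, about 0.65 kg: copper-coloured body 44 mm diameter, 84 mm long with aluminium end rings, on a 14 mm steel shaft 164 mm long overall (40 mm stubs). Origin at its centre, y along its axis (either end may go either way). It lies at the start with its axis level, 50 mm above the bench, in the wooden stand
- stand: wooden stand, fixed, base 70 x 160 x 12 mm, two V uprights 12 mm thick at y = +-58 mm (tops 63 mm above the bench) that carry the rotor's shaft. Origin under its centre on the bench, y along the rotor
- bearing: loose steel ball bearing, 42 mm across, 14 mm high, bystander, origin at its underside
- flange: loose steel flange ring, 124 mm across, 18 mm high, bystander
- gasket: loose pale gasket ring, 140 mm across, 5 mm thick, bystander
- screwdriver: loose screwdriver, orange handle, bystander
- wrench: loose steel wrench, bystander
- greasejar: loose white jar, 68 mm across, 85 mm high, bystander
- bush: loose brass cup bush, 52 mm across, 45 mm high, bystander
Things that resemble listed ones, but are neither listed nor needed, are in the scene too. Of the things that look like the rotor, the largest one is meant.

How it is judged (in metres and radians):
On the way:
1. the sleeve sits at the next hole and the button has popped fully up, with the rotor still in its stand (value of joint sleeve between 0.034 and 0.066 m and value of joint button below 0.0018 m and distance of rotor from where it was at the start of the episode below 0.02 m), for 0.2 s.
At the end, for the whole second after the job is handed in: Sleeve locked one hole out (34 to 66 mm from its start), button up (under 1.8 mm down); rotor at rest in both V's: centre within 4 mm of seated height and 5 mm of the cradle's centre line, body between the posts, axis within 0.06 rad of the cradle's (value of joint sleeve between 0.034 and 0.066 m and value of joint button below 0.0018 m and z of rotor in the frame of fixed_v between -0.004 and 0.004 m and x of rotor in the frame of rig between -0.005 and 0.005 m and y of rotor in the frame of fixed_v above 0.04 m and y of rotor in the frame of slide_v below -0.04 m and angle between the y axis of rotor and the y axis of rig, either way round below 0.06 rad and linear speed of rotor below 0.02 m/s and angular speed of rotor below 0.3 rad/s); the robot touches nothing.
It fails at once if the robot forces the cradle, sleeve or button (more than 20 N) (contact force between any of the fingers, the arm and rig above 20 N).
It fails at once if the rotor is dropped or jammed on the cradle (more than 50 N) (contact force between rotor and rig above 50 N).
It fails at once if a bystander is moved by more than 30 mm (distance of any of bearing, flange, gasket, screwdriver, wrench, greasejar, bush from where it was at the start of the episode above 0.03 m).
It also fails if it takes over 64 s, if anything falls off the work surface, if the arm or the gripper's body presses on something with over 40 N, if the wrist force passes 120 N, or if a joint passes its speed limit or range.

## Working session

There is one attempt and no reset: what is moved stays moved. The work goes in short steps, Python scripts to look and compute and a shell command to move; the robot and the scene stay as the last step left them, time stands still between calls to the robot, and variables do not carry over. Pictures are saved under pics/ and viewed, about 8 in all and at most 12, crops included, and the job is handed in when it is done.

```bash
mkdir -p pics; cat > h.py <<'E'
import numpy as np, cv2, json
from workcell import telemetry, viewer, job_done, env
def grab(n,save=None):
    f=viewer.grab_frame(n)
    if save: cv2.imwrite('pics/'+save,f['color'][:,:,::-1]); np.savez('pics/'+save+'.npz',**{k:np.array(v) for k,v in f.items()})
    return f
def load(s): return dict(np.load('pics/'+s+'.npz'))
def dist(f): return np.array([float(f['k1']),0,0,0,0])
def ray(f,px):
    u=cv2.undistortPoints(np.array([[px]],float),np.array(f['K'],float),dist(f))[0,0]
    R,_=cv2.Rodrigues(np.array(f['rvec'],float)); t=np.array(f['tvec'],float).ravel()
    return -R.T@t, R.T@np.array([u[0],u[1],1])
def onz(f,px,z):
    o,d=ray(f,px); return o+d*(z-o[2])/d[2]
def proj(f,P):
    return cv2.projectPoints(np.array(P,float).reshape(-1,3),np.array(f['rvec'],float),np.array(f['tvec'],float),np.array(f['K'],float),dist(f))[0][:,0]
def st():
    s=telemetry.state(); print({k:np.round(s[k],2).tolist() for k in('time_s','ee_pos','ee_rot','force','gripper_width','qpos')})
    return s
E
python3 -c "
from h import *
st();grab('top','top0.png');grab('scene','scene0.png')
f=load('top0.png');print(f['K'],f['k1'],ray(f,(320,240)));f=load('scene0.png');print(ray(f,(320,240)))"
```

```text
{'time_s': 0.0, 'ee_pos': [245.65, -519.34, 232.13], 'ee_rot': [-179.9, -0.0, 25.31], 'force': [-0.21, 0.02, 0.5], 'gripper_width': 91.37, 'qpos': [-65.83, 18.35, 89.71, -0.0, 72.04, -1.15]}
[[598.30008889   0.         314.58976739]
 [  0.         598.30008889 240.74515621]
 [  0.           0.           1.        ]] 0.04174193651465806 (array([ 3.01398149e+02, -1.42142916e+00,  1.49871502e+03]), array([ 0.21120372, -0.00356188, -0.9774782 ]))
(array([1248.85492959,  435.30107787,  927.28877664]), array([-0.58070941, -0.39204635, -0.71364656]))
```

View pics/top0.png

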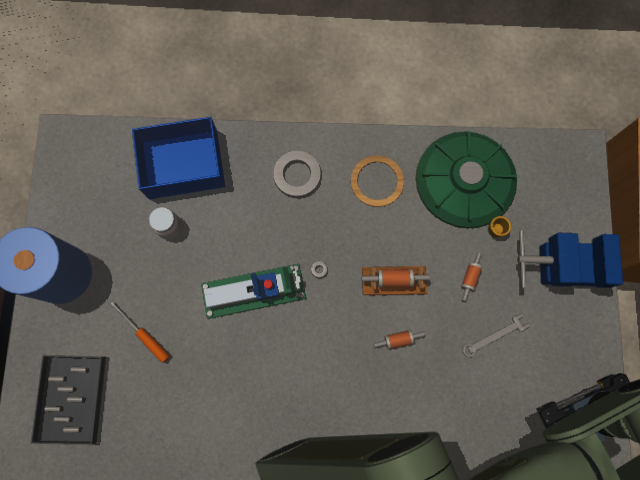

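View pics/scene0.png

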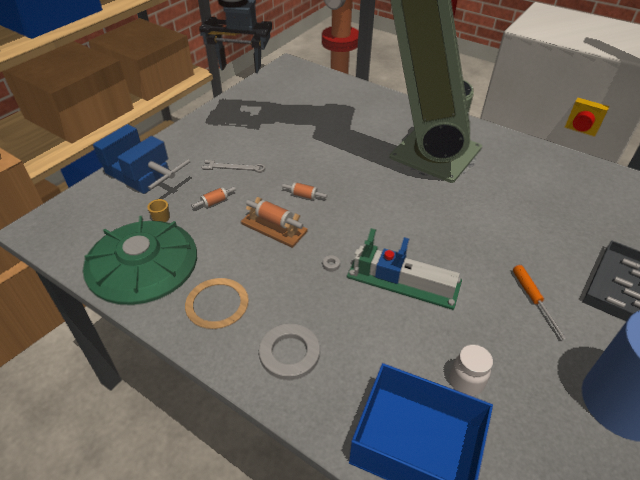

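The rotor candidates in the top view are (396,280) in the wooden stand, (472,276) and (400,340). The one in the stand is clearly the largest and fits the description. I'll confirm that in a crop and measure.

```bash
cat > m.py <<'E'
from h import *
f=load('top0.png'); g=load('scene0.png')
def mask(f,lo,hi,roi):
    h=cv2.cvtColor(f['color'],cv2.COLOR_RGB2HSV); m=cv2.inRange(h,lo,hi); o=np.zeros_like(m); x0,y0,x1,y1=roi; o[y0:y1,x0:x1]=m[y0:y1,x0:x1]; return o
def cen(m):
    n,l,s,c=cv2.connectedComponentsWithStats(m); i=1+np.argmax(s[1:,4]); return c[i],s[i],(l==i)
def tri(a,b):
    o1,d1=ray(f,a);o2,d2=ray(g,b); d1/=np.linalg.norm(d1);d2/=np.linalg.norm(d2)
    k=np.linalg.lstsq(np.c_[d1,-d2],o2-o1,rcond=None)[0]; p=o1+k[0]*d1;q=o2+k[1]*d2; return (p+q)/2,np.linalg.norm(p-q)
rt=cen(mask(f,(0,150,120),(6,255,255),(255,270,285,300))); rs=cen(mask(g,(0,150,120),(6,255,255),(375,240,405,270)))
print('button',rt[0],rt[1],rs[0],onz(f,rt[0],73),onz(g,rs[0],73),tri(rt[0],rs[0]))
# green base
mg=mask(f,(60,80,30),(90,255,255),(190,250,320,330)); 
for z in(10,):
    pts=cv2.findNonZero(mg)[:,0]; P=np.array([onz(f,p,z)[:2] for p in pts],np.float32); print('base',cv2.minAreaRect(P))
mc=mask(f,(4,120,120),(14,255,255),(370,262,425,300)); c=cen(mc); print('rotor',c[0],c[1],onz(f,c[0],65))
P=np.array([onz(f,p[::-1],60)[:2] for p in np.argwhere(c[2])],np.float32);print(cv2.minAreaRect(P))
im=f['color'][240:360,195:495,::-1]; cv2.imwrite('pics/crop1.png',cv2.resize(im,None,fx=2.66,fy=2.66,interpolation=cv2.INTER_CUBIC)[:,:800])
im=g['color'][190:320,190:480,::-1]; im=cv2.resize(im,(800,358),interpolation=cv2.INTER_CUBIC)
a=cv2.imread('pics/crop1.png'); a=cv2.copyMakeBorder(a,0,0,0,max(0,800-a.shape[1]),0) if a.shape[1]<800 else a
im=im[:600-a.shape[0]];cv2.imwrite('pics/crop1.png',np.vstack([a,im]))
E
python3 m.py
```

```text
button [267.47058824 283.56862745] [264 280   8   8  51] [389.06382979 253.87234043] [498.66660026 116.26517022  73.        ] [500.40138387 117.44612846  73.        ] (array([498.84929136, 116.587041  ,  71.13906542]), np.float64(0.36820245134181007))
base ((488.791259765625, 156.59246826171875), (88.78240203857422, 247.15235900878906), 13.399218559265137)
rotor [395.94459103 276.47757256] [383 269  27  15 379] [ 526.66649898 -192.78283551   65.        ]
((528.670654296875, -193.5653076171875), (34.30799865722656, 63.869964599609375), 1.8098382949829102)
```

View pics/crop1.png

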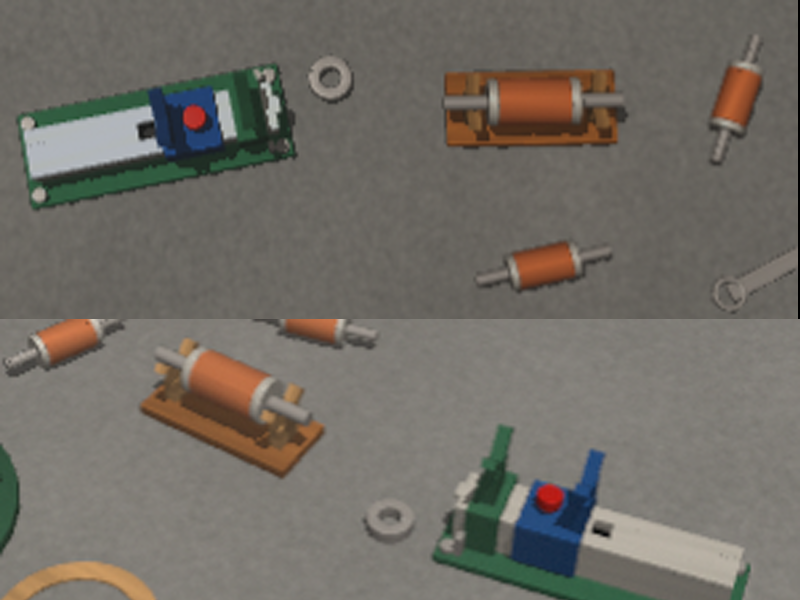

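The crop shows the stand's rotor at crop (535,100) is the largest; the other two, at (545,265) and (737,95), are smaller and bare. The rig's post and sleeve are at (245..165,115) with the button at (194,117). The measured button agrees with the base pose to within 1 mm. I'll go over the cradle first.

```bash
cat >> h.py <<'E'
def plan(pos,yaw,op,step=60.,tstep=10.,z_only=False):
    s=telemetry.state(); p=np.array(s['ee_pos'],float); y=s['ee_rot'][2]
    d=np.array(pos,float)-p; t=(yaw-y+180)%360-180
    n=int(max(np.ceil(np.linalg.norm(d)/step),np.ceil(abs(t)/tstep),1)); print('from',p.round(1),round(y,2),'d',d.round(1),'turn',round(t,1))
    rows=[]
    for i in range(n):
        a=np.radians(y+t*i/n); e=d/n
        rows.append([[round(v/10,2) for v in(e[0]*np.cos(a)+e[1]*np.sin(a),e[0]*np.sin(a)-e[1]*np.cos(a),-e[2])],round(-t/n,1),op])
    for k in range(0,n,10): print(json.dumps(rows[k:k+10],separators=(',',':')))
E
python3 -c "
from h import *
plan([496,105,232],103.4,0)"
```

```text
from [ 245.7 -519.4  232.3] 25.31 d [ 2.503e+02  6.244e+02 -3.000e-01] turn 78.1
[[[4.11,-3.81,0.0],-6.5,0],[[4.52,-3.32,0.0],-6.5,0],[[4.86,-2.79,0.0],-6.5,0],[[5.15,-2.22,0.0],-6.5,0],[[5.37,-1.62,0.0],-6.5,0],[[5.52,-1.0,0.0],-6.5,0],[[5.59,-0.37,0.0],-6.5,0],[[5.6,0.27,0.0],-6.5,0],[[5.53,0.9,0.0],-6.5,0],[[5.4,1.52,0.0],-6.5,0]]
[[[5.19,2.12,0.0],-6.5,0],[[4.92,2.7,0.0],-6.5,0]]
```

```bash
python3 -m jog '[[[4.11,-3.81,0],-6.5,0],[[4.52,-3.32,0],-6.5,0],[[4.86,-2.79,0],-6.5,0],[[5.15,-2.22,0],-6.5,0],[[5.37,-1.62,0],-6.5,0],[[5.52,-1.0,0],-6.5,0],[[5.59,-0.37,0],-6.5,0],[[5.6,0.27,0],-6.5,0],[[5.53,0.9,0],-6.5,0],[[5.4,1.52,0],-6.5,0]]' 40; python3 -c "
from h import *
plan([496,105,232],103.4,0)"
```

```text
time_s: 1.35
ee_pos: [451.0, 16.9, 230.2]
ee_rot: [-179.9, -0.2, 92.0]
force: [0.7, -0.4, 0.0]
gripper_width: 0.5
from [451.   16.9 230.2] 91.98 d [45.  88.1  1.8] turn 11.4
[[[4.33,2.4,-0.09],-5.7,0],[[4.07,2.82,-0.09],-5.7,0]]
```

```bash
python3 -m jog '[[[4.33,2.4,-0.1],-5.7,0],[[4.07,2.82,-0.1],-5.7,0],[[0,0,0],0,0]]'; python3 -c "
from h import *
st(); f=grab('wrist','w1.png'); print(ray(f,(320,240)),f['K'])"
```

```text
time_s: 1.72
ee_pos: [496.9, 111.6, 231.3]
ee_rot: [-179.9, -0.2, 104.1]
force: [-0.0, -1.8, 1.0]
gripper_width: 0.4
{'time_s': 1.72, 'ee_pos': [496.85, 111.58, 231.33], 'ee_rot': [-179.91, -0.22, 104.12], 'force': [-0.02, -1.84, 0.96], 'gripper_width': 0.39, 'qpos': [11.23, 12.5, 98.07, 0.23, 69.54, -2.98]}
(array([481.30830288, 176.1207402 , 384.73523667]), array([ 0.06110529, -0.22912684, -0.97149567])) [[403.2247851    0.         317.84286005]
 [  0.         403.2247851  238.84627573]
 [  0.           0.           1.        ]]
```

View pics/w1.png

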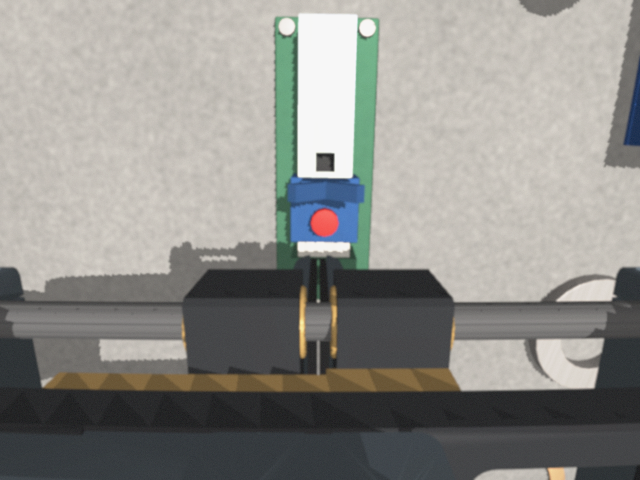

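The wrist view shows the button at (324,223), the blue post's top edge at about y=180, the tube, and the base edges at x≈276 and 377. I'll refine the rig yaw and button position from it.

```bash
cat > m2.py <<'E'
from h import *
from m import mask,cen
def line(px,z):
    P=np.array([onz(f,p,z)[:2] for p in px],np.float32); vx,vy,x,y=cv2.fitLine(P,cv2.DIST_HUBER,0,.01,.01).ravel(); return np.degrees(np.arctan2(vy,vx))%180-90,(x,y)
f=load('w1.png'); b=cen(mask(f,(0,150,120),(8,255,255),(290,190,360,250)))
B=onz(f,b[0],74); print('button',b[0],B)
gm=mask(f,(55,60,30),(95,255,255),(255,10,400,180))
L=[(np.nonzero(gm[v])[0].min(),v) for v in range(35,165)];R=[(np.nonzero(gm[v])[0].max()+1,v) for v in range(35,165)]
l,r=line(L,10),line(R,10);print(l,r)
wm=cv2.inRange(f['color'],(200,200,200),(255,255,255)); v=range(40,165)
T=[line([(np.nonzero(wm[k,290:365])[0].min()+290,k) for k in v],50),line([(np.nonzero(wm[k,290:365])[0].max()+291,k) for k in v],50)];print(T)
for nm,(a,c) in (('base',(l,r)),('tube',T)):
    yaw=np.radians((a[0]+c[0])/2); ya=np.array([-np.sin(yaw),np.cos(yaw)]); xa=np.array([ya[1],-ya[0]])
    print(nm,'yaw',np.degrees(yaw),'centre x in rig axes',(xa@a[1]+xa@c[1])/2,'width',xa@c[1]-xa@a[1],'button x',xa@B[:2])
bm=mask(f,(100,80,40),(125,255,255),(285,170,370,200)); ys=[np.nonzero(bm[:,u])[0].min() for u in range(298,352)]; print('post top px',np.median(ys))
E
python3 m2.py | tail -8
```

```text
rotor [395.94459103 276.47757256] [383 269  27  15 379] [ 526.66649898 -192.78283551   65.        ]
((528.670654296875, -193.5653076171875), (34.30799865722656, 63.869964599609375), 1.8098382949829102)
button [323.86144578 222.05823293] [500.23389898 117.6273768   74.        ]
(np.float32(12.94503), (np.float32(433.74423), np.float32(210.34521))) (np.float32(13.2159195), (np.float32(521.22235), np.float32(223.66257)))
[(np.float32(13.562218), (np.float32(457.4166), np.float32(203.68225))), (np.float32(13.293198), (np.float32(501.6108), np.float32(212.73697)))]
base yaw 13.080474 centre x in rig axes 514.2063 width 88.22232 button x 513.8757581418339
tube yaw 13.427708 centre x in rig axes 514.7556 width 45.088806 button x 513.8745860161256
post top px 179.0
```

```bash
python3 -m jog '[[[0.57,0.45,4],0.8,0],[[0,0,4],0,0],[[0,0,3],0,0],[[0,0,0],0,0]]'; python3 -c "
from h import *
st();plan([499.8,118.2,98],103.3,0)"
```

```text
time_s: 2.28
ee_pos: [496.4, 112.4, 119.0]
ee_rot: [-179.8, -0.1, 102.8]
force: [-0.4, -0.2, -0.2]
gripper_width: 0.2
{'time_s': 2.28, 'ee_pos': [496.38, 112.44, 118.98], 'ee_rot': [-179.75, -0.08, 102.83], 'force': [-0.37, -0.18, -0.16], 'gripper_width': 0.2, 'qpos': [11.42, 18.52, 107.54, 0.09, 54.19, -1.46]}
from [496.4 112.4 119. ] 102.83 d [  3.4   5.8 -21. ] turn 0.5
[[[0.49,0.46,2.1],-0.5,0]]
```

```bash
python3 -m jog '[[[0.49,0.46,1.6],-0.5,0],[[0,0,0],0,0]]'; python3 -c "
from h import *
plan([499.8,118.2,96],103.3,0)"
```

```text
time_s: 2.52
ee_pos: [500.9, 117.6, 104.0]
ee_rot: [-179.9, -0.1, 103.2]
force: [-0.2, 0.2, -0.9]
gripper_width: 0.1
from [500.9 117.6 104. ] 103.24 d [-1.1  0.6 -8. ] turn 0.1
[[[0.08,-0.09,0.8],-0.1,0]]
```

```bash
python3 -m jog '[[[0.06,-0.09,0.6],0,0],[[0,0,0.4],0,0],[[0,0,0],0,0]]'; python3 -m jog '[[[0,0,0.2],0,0],[[0,0,0.2],0,0]]';python3 -m jog '[[[0,0,0.2],0,0]]'; python3 -m jog '[[[0,0,0.15],0,0]]'
```

```text
time_s: 2.9
ee_pos: [500.9, 118.2, 95.0]
ee_rot: [179.9, -0.1, 103.2]
force: [0.1, 0.4, 0.5]
gripper_width: 0.5
time_s: 3.15
ee_pos: [501.2, 118.4, 91.5]
ee_rot: [179.8, -0.1, 103.3]
force: [-1.8, -0.7, 3.7]
gripper_width: 0.3
time_s: 3.28
ee_pos: [501.2, 118.3, 89.8]
ee_rot: [179.8, -0.1, 103.3]
force: [-1.8, 0.2, 4.3]
gripper_width: 0.3
time_s: 3.4
ee_pos: [501.2, 118.3, 88.4]
ee_rot: [179.8, -0.0, 103.3]
force: [-1.2, 0.6, 4.8]
gripper_width: 0.8
```

```bash
python3 -m jog '[[[-0.02,0.1,0.2],0,0],[[0,0,0.2],0,0]]'; python3 -m jog '[[[0.2,0,0.03],0,0],[[0.2,0,0],0,0]]';python3 -m jog '[[[0.2,0,0],0,0],[[0.2,0,0],0,0]]'
```

```text
time_s: 3.65
ee_pos: [501.3, 118.4, 84.4]
ee_rot: [179.9, -0.1, 103.2]
force: [-1.7, -0.1, 6.4]
gripper_width: 0.3
time_s: 3.9
ee_pos: [500.7, 121.0, 84.2]
ee_rot: [179.9, 0.1, 103.3]
force: [-1.2, -2.9, 5.5]
gripper_width: 0.5
time_s: 4.15
ee_pos: [500.1, 123.6, 84.6]
ee_rot: [179.9, 0.2, 103.4]
force: [-3.1, -2.9, 5.2]
gripper_width: 0.2
```

```bash
python3 -m jog '[[[0.2,0,0],0,0],[[0.2,0,0],0,0],[[0.2,0,0],0,0]]';python3 -m jog '[[[0.2,0.02,0.0],0,0],[[0.2,0,0],0,0],[[0.2,0,0],0,0],[[0.2,0,0],0,0]]'
```

```text
time_s: 4.53
ee_pos: [499.2, 127.4, 85.0]
ee_rot: [179.9, 0.5, 103.5]
force: [-2.4, -2.4, 5.2]
gripper_width: 0.1
time_s: 5.03
ee_pos: [498.0, 132.7, 85.4]
ee_rot: [179.9, 0.8, 103.6]
force: [-1.6, -3.7, 5.6]
gripper_width: 0.5
```

```bash
python3 -m jog '[[[0.2,0,0.02],0,0],[[0.2,0,0.02],0,0],[[0.2,0,0],0,0],[[0.2,0,0],0,0]]';python3 -m jog '[[[0.2,0.02,0.0],0,0],[[0.2,0,0],0,0],[[0.2,0,0],0,0],[[0.2,0,0],0,0]]'; python3 -c "
from h import *
st(); grab('wrist','w2.png')"
```

```text
time_s: 5.52
ee_pos: [496.8, 137.9, 85.4]
ee_rot: [180.0, 1.1, 103.8]
force: [-0.8, -2.5, 5.2]
gripper_width: 0.4
time_s: 6.02
ee_pos: [495.6, 143.1, 85.7]
ee_rot: [180.0, 1.4, 103.9]
force: [-0.9, -3.5, 6.3]
gripper_width: 0.1
{'time_s': 6.02, 'ee_pos': [495.61, 143.08, 85.71], 'ee_rot': [179.98, 1.42, 103.91], 'force': [-0.94, -3.55, 6.33], 'gripper_width': 0.12, 'qpos': [15.7, 21.28, 109.12, -1.87, 49.64, 2.99]}
```

View pics/w2.png

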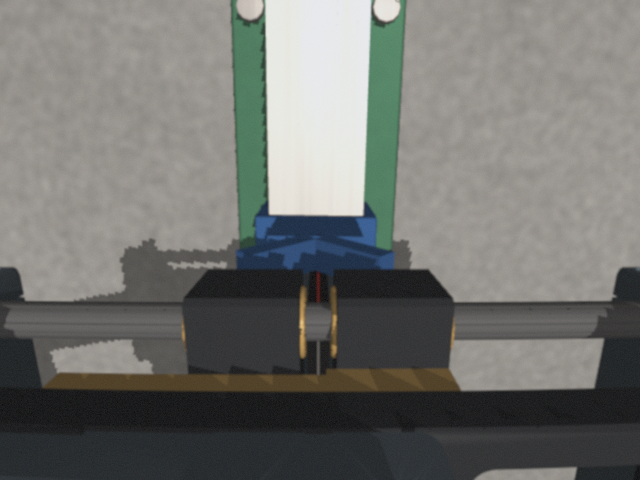

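The wrist view shows the sleeve has travelled with the fingers. Its outer edge is at (315,215), the old hole is covered, and the button is under the fingertips. Next I'll compute the travel.

```bash
python3 -c "
from h import *
a=np.radians(13.3);ya=np.array([-np.sin(a),np.cos(a)])
f=load('w1.png');p=onz(f,(325,177),50)[:2]@ya
g=load('w2.png');q=onz(g,(315,216),50)[:2]@ya
print(p,q,q-p, np.array([495.6,143.1])@ya-np.array([501.2,118.4])@ya)"
```

```text
32.50758230370367 56.34457146286972 23.836989159166052 25.32579668584744
```

```bash
python3 -m jog '[[[0,0,-0.6],0,0],[[0,0,-0.6],0,0],[[0,0,0],0,0]]';python3 -m jog '[[[0.13,0,0],0,0],[[0.13,0,0],0,0],[[0.13,0,0],0,0],[[0.13,0,0],0,0]]'
```

```text
time_s: 6.45
ee_pos: [496.2, 143.9, 97.9]
ee_rot: [179.9, 1.4, 103.9]
force: [-0.2, -1.1, 0.8]
gripper_width: 0.6
time_s: 6.95
ee_pos: [495.5, 146.7, 97.7]
ee_rot: [179.9, 1.7, 104.0]
force: [1.2, -4.4, 2.3]
gripper_width: 0.3
```

```bash
python3 -m jog '[[[0.13,0,0],0,0],[[0.13,0,0],0,0],[[0.13,0,0],0,0],[[0.13,0,0],0,0]]'
```

```text
time_s: 7.45
ee_pos: [495.2, 148.2, 97.9]
ee_rot: [179.9, 2.1, 104.1]
force: [1.4, -4.7, 1.8]
gripper_width: 0.7
```

```bash
python3 -m jog '[[[0.19,0,0],0,0],[[0.19,0,0],0,0],[[0.19,0,0],0,0],[[0.19,0,0],0,0],[[0.19,0,0],0,0]]'
```

```text
time_s: 8.07
ee_pos: [494.2, 152.8, 98.0]
ee_rot: [179.9, 2.7, 104.3]
force: [0.2, -3.8, 3.0]
gripper_width: 0.5
```

```bash
python3 -m jog '[[[0.19,0,0],0,0],[[0.19,0,0],0,0],[[0.19,0,0],0,0],[[0.19,0,0],0,0]]'
```

```text
time_s: 8.57
ee_pos: [493.4, 156.5, 98.2]
ee_rot: [179.9, 3.1, 104.4]
force: [1.0, -5.2, 1.6]
gripper_width: 0.4
```

```bash
python3 -m jog '[[[0.19,0,0],0,0],[[0.19,0,0],0,0],[[0.19,0,0],0,0],[[0.19,0,0],0,0]]'
```

```text
time_s: 9.07
ee_pos: [492.5, 160.1, 98.3]
ee_rot: [179.9, 3.6, 104.6]
force: [1.8, -5.4, 2.4]
gripper_width: 0.7
```

```bash
python3 -m jog '[[[0.19,0,0],0.2,0],[[0.19,0,0],0.2,0],[[0.19,0,0],0.2,0],[[0.19,0,0],0,0]]'
```

```text
time_s: 9.57
ee_pos: [491.5, 163.7, 98.4]
ee_rot: [179.9, 4.0, 104.1]
force: [1.3, -5.2, 1.9]
gripper_width: 0.3
```

```bash
python3 -m jog '[[[0.19,0,0],0.2,0],[[0.19,0,0],0,0],[[0.19,0,0],0.2,0]]'
```

```text
time_s: 9.95
ee_pos: [490.4, 167.9, 98.2]
ee_rot: [179.9, 4.2, 103.7]
force: [1.1, -6.4, 3.4]
gripper_width: 0.7
```

```bash
python3 -m jog '[[[0.19,0,0],0.2,0],[[0.19,0,0],0,0],[[0.19,0,0],0.2,0]]'
```

```text
time_s: 10.32
ee_pos: [490.3, 168.2, 98.5]
ee_rot: [179.9, 4.9, 103.5]
force: [2.8, -9.6, 2.5]
gripper_width: 0.6
```

The sleeve stopped at about 48 mm and the force rose, so it looks locked. I'll back off, lift and look.

```bash
python3 -m jog '[[[-0.6,0,-0.3],0,0],[[-0.4,0,-2],0,0],[[0,0,-5],0,0.5],[[0,0,-5],0,1],[[-4,0,-2],0,1],[[0,0,0],0,1]]'; python3 -c "
from h import *
st(); grab('wrist','w3.png'); f=grab('scene','s3.png'); a=load('w3.png')['color']; cv2.imwrite('pics/v3.png',np.vstack([cv2.resize(a[0:300],(640,300)),cv2.resize(f['color'][210:310,320:490],(510,300)) if 0 else cv2.resize(f['color'][215:305,310:502],(640,300),interpolation=cv2.INTER_CUBIC)])[:,:,::-1])"
```

```text
time_s: 11.08
ee_pos: [497.9, 134.0, 248.4]
ee_rot: [-179.9, 4.4, 103.6]
force: [0.5, 0.1, -0.4]
gripper_width: 37.9
{'time_s': 11.08, 'ee_pos': [497.89, 134.02, 248.4], 'ee_rot': [-179.93, 4.42, 103.55], 'force': [0.55, 0.14, -0.35], 'gripper_width': 37.91, 'qpos': [16.5, 12.56, 95.59, -4.64, 72.2, 4.38]}
```

View pics/v3.png

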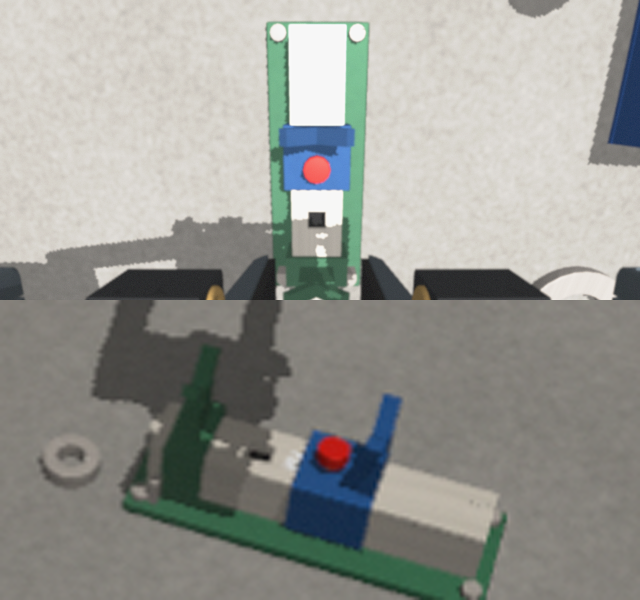

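The wrist view shows the sleeve further out (button at (317,170)), with the old hole now on the near side at (317,219). In the scene crop the button (333,452) stands proud. I'll check its height numerically from two views, along with the rotor.

```bash
cat > m3.py <<'E'
from h import *
import m
from m import mask,cen,line if 0 else mask
from m import cen
g0,g1=load('scene0.png'),load('s3.png'); w0,w1=load('w1.png'),load('w3.png')
lo,hi=(0,150,100),(8,255,255)
def tri2(f,a,g,b):
    o1,d1=ray(f,a);o2,d2=ray(g,b); d1/=np.linalg.norm(d1);d2/=np.linalg.norm(d2)
    k=np.linalg.lstsq(np.c_[d1,-d2],o2-o1,rcond=None)[0]; p=o1+k[0]*d1;q=o2+k[1]*d2; return (p+q)/2,np.linalg.norm(p-q)
for w,g,rw,rg in((w0,g0,(290,190,360,250),(375,240,405,270)),(w1,g1,(290,140,350,195),(390,330-90,430,370-90))):
    a=cen(mask(w,lo,hi,rw));b=cen(mask(g,lo,hi,rg)); print(a[0],b[0],b[1],tri2(w,a[0],g,b[0]),onz(w,a[0],74))
E
sed -i '/line if 0/d' m3.py; sed -i 's/^import m$/from m import mask/' m3.py; python3 m3.py|tail -2
```

```text
[323.86144578 222.05823293] [388.93103448 254.56896552] [385 250   9  10  58] (array([500.39934016, 117.18831252,  70.65963687]), np.float64(0.379740983367411)) [500.23389898 117.6273768   74.        ]
[314.78594249 172.29073482] [409.65517241 260.43103448] [406 256   8  10  58] (array([488.740876  , 161.98958419,  69.76339991]), np.float64(2.8484287933463968)) [488.87991475 161.21902152  74.        ]
```

Button height by triangulation is 69.8 mm now against 70.7 mm at the start, so it is up again. The sleeve travelled about 45 mm and held at 9.6 N. Next is the rotor.

```bash
cat >> h.py <<'E'
from scipy.spatial.transform import Rotation as Ro
def plan(pos,yaw,op,step=60.,tstep=10.):
    s=telemetry.state(); p=np.array(s['ee_pos'],float); r=s['ee_rot']; R=Ro.from_euler('xyz',r,degrees=True)
    d=np.array(pos,float)-p; t=(yaw-r[2]+180)%360-180
    n=int(max(np.ceil(np.linalg.norm(d)/step),np.ceil(abs(t)/tstep),1)); print('from',p.round(1),np.round(r,2),'d',d.round(1),'turn',round(t,1))
    rows=[[(np.round((R*Ro.from_euler('z',-t*i/n,degrees=True)).inv().apply(d/n)/10,2)).tolist(),round(-t/n,1),op] for i in range(n)]
    for k in range(0,n,10): print(json.dumps(rows[k:k+10],separators=(',',':')))
E
python3 -c "
from h import *
plan([527,-200,200],91.8,1)"
```

```text
from [496.6 135.  246.2] [-179.68    4.4   103.65] d [  30.4 -335.   -46.2] turn -11.9
[[[-5.47,-0.82,1.2],2.0,1],[[-5.49,-0.63,1.2],2.0,1],[[-5.51,-0.44,1.2],2.0,1],[[-5.52,-0.25,1.2],2.0,1],[[-5.53,-0.06,1.2],2.0,1],[[-5.53,0.13,1.2],2.0,1]]
```

```bash
python3 -m jog '[[[-5.47,-0.8,1.2],2,1],[[-5.49,-0.6,1.2],2,1],[[-5.51,-0.4,1.2],2,1],[[-5.52,-0.2,1.2],2,1],[[-5.53,0,1.2],2,1],[[-5.53,0.1,1.2],2,1],[[0,0,0],0,1],[[0,0,0],0,1]]'; python3 -c "
from h import *
st(); grab('wrist','w4.png')"
```

```text
time_s: 12.18
ee_pos: [526.4, -198.6, 184.9]
ee_rot: [-179.6, 3.6, 91.8]
force: [-1.1, 0.9, -0.2]
gripper_width: 91.2
{'time_s': 12.18, 'ee_pos': [526.39, -198.62, 184.94], 'ee_rot': [-179.65, 3.58, 91.81], 'force': [-1.05, 0.85, -0.22], 'gripper_width': 91.23, 'qpos': [-19.9, 18.74, 96.36, -3.84, 63.95, -20.04]}
```

View pics/w4.png

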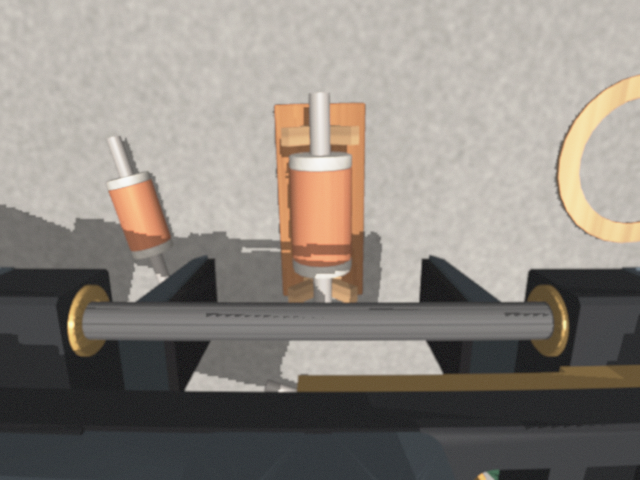

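The rotor lies at (320,215) between the jaws' reach, with the far shaft tip at (319,94) and the ring ends at v≈153 and 270. The small rotor is off to the left at (140,215).

```bash
python3 -c "
from h import *
f=load('w4.png'); print(ray(f,(320,240))[0])
c=cv2.cvtColor(f['color'],cv2.COLOR_RGB2HSV); m=cv2.inRange(c,(3,90,150),(16,255,255)); m[:, :288]=0; m[:,356:]=0; m[:165]=0;m[268:]=0
mid=[]
for v in range(180,250,10):
    u=np.nonzero(m[v])[0]; mid.append(((u.min()+u.max())/2,v)); print(v,u.min(),u.max(),onz(f,mid[-1],60).round(1))
for p,z in(((319,94),57),((320,125),57),((321,290),57),((320,153),72),((320,270),62)): print(p,z,onz(f,p,z).round(1))
s=cv2.inRange(c,(0,0,140),(180,50,255)); 
for v in(100,115,130,145): u=np.nonzero(s[v,305:335])[0]+305; print(v,u.min(),u.max(),onz(f,((u.min()+u.max())/2,v),53).round(1))
"
```

```text
[ 525.23954384 -122.22243925  333.62962662]
180 288 355 [ 527.3 -165.8   60. ]
190 292 355 [ 528.9 -172.6   60. ]
200 292 355 [ 529.2 -179.6   60. ]
210 288 355 [ 528.  -186.7   60. ]
220 288 355 [ 528.3 -193.9   60. ]
230 288 355 [ 528.5 -201.1   60. ]
240 288 350 [ 527.  -208.6   60. ]
(319, 94) 57 [ 523.8 -110.2   57. ]
(320, 125) 57 [ 525.1 -129.7   57. ]
(321, 290) 57 [ 529.8 -248.8   57. ]
(320, 153) 72 [ 525.7 -146.6   72. ]
(320, 270) 62 [ 528.5 -230.7   62. ]
100 305 334 [ 524.3 -113.7   53. ]
115 310 328 [ 524.2 -123.3   53. ]
130 310 329 [ 524.9 -133.    53. ]
145 311 329 [ 525.5 -143.    53. ]
```

```bash
python3 -c "
from h import *
plan([527.2,-191,100],92.3,1)"
```

```text
from [ 526.4 -198.5  185. ] [-179.65    3.61   91.85] d [  0.8   7.5 -85. ] turn 0.4
[[[0.64,0.08,4.22],-0.2,1],[[0.64,0.08,4.22],-0.2,1]]
```

```bash
python3 -m jog '[[[0.64,0.08,4.2],-0.2,1],[[0.64,0.08,4.2],-0.2,1],[[0,0,0],0,1]]' 30; python3 -c "
from h import *
plan([527.2,-191,51],92.3,1,step=25)"
```

```text
time_s: 12.6
ee_pos: [528.5, -185.9, 99.7]
ee_rot: [-179.8, 3.6, 92.6]
force: [0.5, -0.0, 0.1]
gripper_width: 91.1
from [ 528.5 -185.9   99.7] [-179.77    3.58   92.62] d [ -1.3  -5.1 -48.7] turn -0.3
[[[-0.1,-0.07,2.45],0.2,1],[[-0.1,-0.07,2.45],0.2,1]]
```

```bash
python3 -m jog '[[[-0.1,-0.07,2.45],0.1,1],[[-0.1,-0.07,2.45],0.1,1],[[0,0,0],0,1]]' 30; python3 -c "
from h import *
plan([527.2,-191,51],92.3,1,step=25)"
```

```text
time_s: 12.98
ee_pos: [531.3, -189.1, 55.5]
ee_rot: [179.7, 3.8, 92.7]
force: [-0.1, -0.3, -0.3]
gripper_width: 91.0
from [ 531.3 -189.1   55.5] [179.74   3.75  92.67] d [-4.1 -1.9 -4.5] turn -0.4
[[[-0.14,-0.42,0.46],0.4,1]]
```

```bash
python3 -m jog '[[[-0.14,-0.42,0.46],0.4,1],[[0,0,0],0,1]]' 30; python3 -c "
from h import *
st()"; 
```

```text
time_s: 13.22
ee_pos: [529.1, -191.1, 54.2]
ee_rot: [179.4, 3.9, 92.3]
force: [-0.2, -0.2, -0.4]
gripper_width: 91.1
{'time_s': 13.22, 'ee_pos': [529.07, -191.05, 54.17], 'ee_rot': [179.42, 3.86, 92.29], 'force': [-0.16, -0.25, -0.4], 'gripper_width': 91.09, 'qpos': [-19.12, 26.26, 106.36, -4.74, 45.52, -18.16]}
```

```bash
python3 -m jog '[[[0,-0.2,0.4],0,1],[[0,0,0],0,0.55]]' 30; python3 -m jog '[[[0,0,0],0,0.4],[[0,0,0],0,0.3],[[0,0,0],0,0.3],[[0,0,0],0,0.3]]' 30;
```

```text
time_s: 13.48
ee_pos: [527.7, -191.6, 51.4]
ee_rot: [179.3, 3.9, 92.3]
force: [0.5, -0.6, -0.1]
gripper_width: 83.5
time_s: 13.98
ee_pos: [527.8, -191.8, 51.5]
ee_rot: [179.3, 3.9, 92.3]
force: [-5.7, 0.0, 1.7]
gripper_width: 44.0
```

```bash
python3 -m jog '[[[0,0,0],0,0.2],[[0,0,0],0,0.2]]' 30; python3 -m jog '[[[0,0,-1],0,0.2],[[0,0,-2],0,0.2],[[0,0,0],0,0.2]]'
```

```text
time_s: 14.22
ee_pos: [527.6, -191.8, 51.5]
ee_rot: [179.3, 3.9, 92.3]
force: [0.3, 0.0, -0.3]
gripper_width: 43.2
time_s: 14.6
ee_pos: [524.4, -188.4, 79.5]
ee_rot: [179.7, 3.7, 92.3]
force: [0.4, -1.3, -8.4]
gripper_width: 43.5
```

```bash
python3 -m jog '[[[0,0,-4],0,0.2],[[0,0,-5],0,0.2],[[0,0,-3.5],0,0.2]]'; python3 -c "
from h import *
plan([497,129.5,200],103.4,0.2,step=40)"
```

```text
time_s: 14.98
ee_pos: [519.0, -178.6, 199.7]
ee_rot: [-179.3, 3.3, 92.3]
force: [0.6, -1.2, -7.8]
gripper_width: 43.3
from [ 519.  -178.6  199.7] [-179.33    3.3    92.27] d [-2.200e+01  3.081e+02  3.000e-01] turn 11.1
[[[3.85,-0.12,-0.22],-1.4,0.2],[[3.85,-0.03,-0.22],-1.4,0.2],[[3.85,0.06,-0.22],-1.4,0.2],[[3.85,0.16,-0.22],-1.4,0.2],[[3.85,0.25,-0.22],-1.4,0.2],[[3.84,0.34,-0.22],-1.4,0.2],[[3.83,0.44,-0.22],-1.4,0.2],[[3.82,0.53,-0.22],-1.4,0.2]]
```

```bash
python3 -m jog '[[[3.2,-0.1,-0.2],-1.4,0.2],[[3.85,0,-0.2],-1.4,0.2],[[3.85,0.1,-0.2],-1.4,0.2],[[3.85,0.2,-0.2],-1.4,0.2],[[3.85,0.2,-0.2],-1.4,0.2],[[3.84,0.3,-0.2],-1.4,0.2],[[3.83,0.4,-0.2],-1.4,0.2],[[2.4,0.5,-0.2],-1.3,0.2],[[0,0,0],0,0.2],[[0,0,0],0,0.2]]'; python3 -c "
from h import *
st();plan([497,129.5,160],103.4,0.2,step=40)
grab('wrist','w5.png')"
```

```text
time_s: 16.23
ee_pos: [492.7, 116.7, 189.1]
ee_rot: [-177.8, 3.0, 103.6]
force: [0.3, -0.4, -8.3]
gripper_width: 43.7
{'time_s': 16.23, 'ee_pos': [492.74, 116.68, 189.13], 'ee_rot': [-177.75, 2.96, 103.58], 'force': [0.26, -0.4, -8.31], 'gripper_width': 43.71, 'qpos': [13.86, 15.23, 100.88, -3.23, 66.18, 1.7]}
from [492.7 116.7 189.1] [-177.75    2.96  103.58] d [  4.3  12.8 -29.1] turn -0.2
[[[1.3,0.83,2.82],0.2,0.2]]
```

View pics/w5.png

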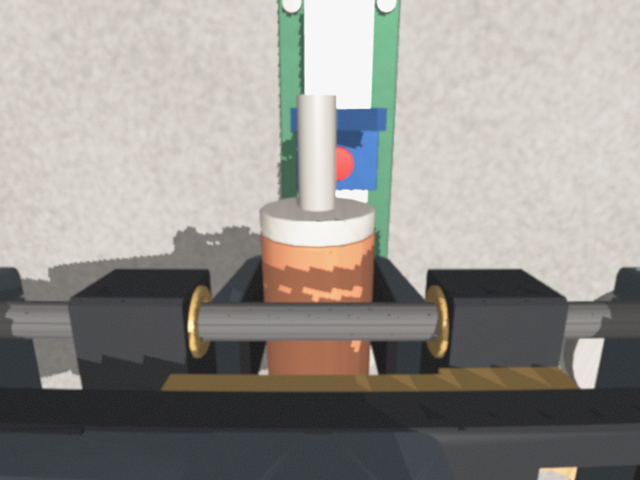

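```bash
python3 -m jog '[[[0.7,0.4,2.0],0.1,0.2],[[0.6,0.4,2.0],0.1,0.2],[[0,0,0],0,0.2],[[0,0,0],0,0.2]]'; python3 -c "
from h import *
st();plan([497.2,129.7,135],103.4,0.2,step=40)"
```

```text
time_s: 16.77
ee_pos: [497.2, 125.5, 147.7]
ee_rot: [-177.8, 3.0, 103.1]
force: [0.2, -0.1, -8.2]
gripper_width: 43.1
{'time_s': 16.77, 'ee_pos': [497.18, 125.51, 147.69], 'ee_rot': [-177.8, 3.02, 103.05], 'force': [0.2, -0.08, -8.2], 'gripper_width': 43.06, 'qpos': [14.7, 18.01, 103.49, -3.38, 60.82, 3.42]}
from [497.2 125.5 147.7] [-177.8     3.02  103.05] d [  0.    4.2 -12.7] turn 0.3
[[[0.47,0.14,1.24],-0.3,0.2]]
```

```bash
python3 -m jog '[[[0.47,0.1,0.9],-0.3,0.2],[[0,0,0],0,0.2],[[0,0,0],0,0.2]]'; python3 -c "
from h import *
st();plan([497.2,129.7,130],103.4,0.2,step=40)
w=grab('wrist','w6.png')['color'];f=grab('scene','s6.png')['color'];t=grab('top','t6.png')['color']
a=cv2.resize(w[40:280,200:460],(433,400));b=cv2.resize(f[200:310,310:490],(367*1,400*224//400));
cv2.imwrite('pics/v6.png',np.vstack([cv2.resize(w[0:270,120:520],(640,300)),cv2.resize(f[195:305,320:500],(640,300),interpolation=cv2.INTER_CUBIC)])[:,:,::-1])"
```

```text
time_s: 17.15
ee_pos: [497.6, 129.6, 139.4]
ee_rot: [-177.9, 3.0, 103.3]
force: [0.6, 0.1, -7.3]
gripper_width: 43.3
{'time_s': 17.15, 'ee_pos': [497.61, 129.57, 139.35], 'ee_rot': [-177.94, 3.01, 103.31], 'force': [0.65, 0.06, -7.32], 'gripper_width': 43.26, 'qpos': [15.12, 18.56, 104.05, -3.41, 59.59, 3.65]}
from [497.6 129.6 139.4] [-177.94    3.01  103.31] d [-0.4  0.1 -9.4] turn 0.1
[[[0.07,-0.0,0.93],-0.1,0.2]]
```

View pics/v6.png

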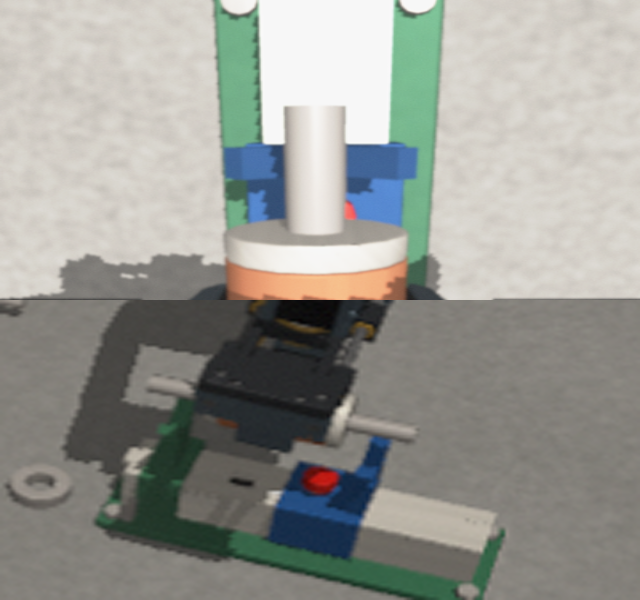

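The wrist crop shows the shaft over the blue post's V (shaft at x≈317, post centre ≈320 in full-frame pixels). The scene crop shows the shaft spanning both posts with the body between them. I'll compute the lateral offset.

```bash
python3 -c "
from h import *
f=load('w6.png');a=np.radians(13.3);xa=np.array([np.cos(a),np.sin(a)]);ya=np.array([-np.sin(a),np.cos(a)])
im=f['color'].astype(int);h=cv2.cvtColor(f['color'],cv2.COLOR_RGB2HSV)
for v in(135,145,155,165,180,195):
    row=h[v]; bl=np.nonzero((row[:,0]>100)&(row[:,0]<125)&(row[:,1]>100))[0]; bl=bl[(bl>240)&(bl<400)]
    sh=np.nonzero((row[:,1]<60)&(row[:,2]>90))[0]; sh=sh[(sh>285)&(sh<350)]
    s=onz(f,((sh.min()+sh.max())/2,v),141); b=onz(f,((bl.min()+bl.max())/2,v),115)
    print(v,sh.min(),sh.max(),s.round(1),'rigx',(s[:2]@xa).round(1),'y',(s[:2]@ya).round(1),'| blue',bl.min(),bl.max(),'rigx',(b[:2]@xa).round(1),'y',(b[:2]@ya).round(1))
t=telemetry.state()['ee_pos'][:2];print('tcp',t@xa,t@ya)
e=onz(f,(317,96),141);print('tip',e,e[:2]@ya, e[:2]@xa)
"
```

```text
135 297 336 [481.7 196.7 141. ] rigx 514.1 y 80.6 | blue 260 380 rigx 514.5 y 79.5
145 297 336 [482.5 193.3 141. ] rigx 514.1 y 77.1 | blue 261 379 rigx 514.5 y 75.4
155 297 336 [483.3 189.8 141. ] rigx 514.0 y 73.5 | blue 261 379 rigx 514.5 y 71.2
165 298 336 [484.3 186.4 141. ] rigx 514.2 y 69.9 | blue 275 371 rigx 515.8 y 67.0
180 298 336 [485.6 181.  141. ] rigx 514.2 y 64.5 | blue 275 370 rigx 515.6 y 60.6
195 298 334 [486.5 175.5 141. ] rigx 513.8 y 58.9 | blue 275 370 rigx 515.6 y 54.1
tcp 513.892625502562 11.649453833841479
tip [478.90337839 209.5752176  141.        ] 93.78257769229106 514.2713736805737
```

Laterally the offset is about 0.4 mm, yaw matches, and the rotor is centred between the posts. Lowering gently.

```bash
python3 -m jog '[[[0.05,0,0.8],0,0.2],[[0.05,0,0.8],0,0.2],[[0,0,0.6],0,0.2],[[0,0,0],0,0.2]]'; python3 -m jog '[[[0.03,0,0.3],0,0.2],[[0.03,0,0.2],0,0.2]]'
```

```text
time_s: 17.8
ee_pos: [496.3, 129.1, 115.3]
ee_rot: [-177.9, 3.0, 103.3]
force: [-0.4, 0.2, -7.2]
gripper_width: 43.6
time_s: 18.05
ee_pos: [496.4, 129.5, 110.3]
ee_rot: [-177.9, 3.0, 103.3]
force: [0.2, 0.5, -7.8]
gripper_width: 43.6
```

```bash
python3 -m jog '[[[0,-0.08,0.15],0,0.2],[[0,0,0.1],0,0.2]]'; python3 -m jog '[[[0,0,0.1],0,0.2]]';python3 -m jog '[[[0,0,0.1],0,0.2]]'
```

```text
time_s: 18.3
ee_pos: [495.8, 129.2, 107.9]
ee_rot: [-178.0, 3.0, 103.3]
force: [-0.6, -0.1, -6.9]
gripper_width: 43.4
time_s: 18.42
ee_pos: [496.3, 129.3, 107.2]
ee_rot: [-178.0, 3.0, 103.3]
force: [0.4, -0.1, -5.1]
gripper_width: 43.3
time_s: 18.55
ee_pos: [496.8, 129.3, 106.5]
ee_rot: [-178.1, 3.0, 103.3]
force: [1.0, -0.7, -5.3]
gripper_width: 43.8
```

```bash
python3 -m jog '[[[0,0,0.1],0,0.2]]';python3 -m jog '[[[0,0,0.1],0,0.2]]'; python3 -m jog '[[[0,0,0.1],0,0.2]]'
```

```text
time_s: 18.68
ee_pos: [497.2, 129.3, 105.9]
ee_rot: [-178.2, 3.0, 103.3]
force: [0.6, 0.8, -2.7]
gripper_width: 43.3
time_s: 18.8
ee_pos: [497.3, 129.4, 105.7]
ee_rot: [-178.2, 3.0, 103.3]
force: [-2.2, 1.3, 2.8]
gripper_width: 43.4
time_s: 18.92
ee_pos: [497.4, 129.4, 105.6]
ee_rot: [-178.2, 3.0, 103.3]
force: [-1.9, 1.1, 4.6]
gripper_width: 43.4
```

Seated: the TCP height matches and the weight is taken up. Now I'll open and withdraw upward.

```bash
python3 -m jog '[[[0,0,-0.05],0,0.2],[[0,0,0],0,0.2],[[0,0,0],0,0.6],[[0,0,0],0,0.8],[[0,0,0],0,0.8],[[0,0,0],0,0.8]]' 10
```

```text
time_s: 19.68
ee_pos: [498.7, 129.6, 106.6]
ee_rot: [-178.4, 3.0, 103.3]
force: [0.4, -0.2, -1.1]
gripper_width: 73.0
```

```bash
python3 -m jog '[[[0.1,0,-2],0,0.8],[[0.2,0,-4],0,0.8],[[0.2,0,-5],0,0.8],[[-6,0,-2],0,0.8],[[-6,0,0],0,0.8],[[-6,0,0],0,0.8],[[0,0,0],0,0.8],[[0,0,0],0,0.8]]'; python3 -c "
from h import *
w=grab('wrist','w7.png')['color'];f=grab('scene','s7.png')['color'];t=grab('top','t7.png')['color']
cv2.imwrite('pics/v7.png',np.hstack([np.vstack([cv2.resize(w[0:270,120:520],(400,270)),cv2.resize(f[195:305,320:500],(400,290),interpolation=cv2.INTER_CUBIC)]),cv2.resize(t[230:370,190:330],(400,560),interpolation=cv2.INTER_CUBIC)])[:,:,::-1])"
```

```text
time_s: 20.68
ee_pos: [542.6, -35.5, 250.6]
ee_rot: [-178.6, 3.1, 103.5]
force: [0.4, 0.3, -0.1]
gripper_width: 72.9
```

View pics/v7.png

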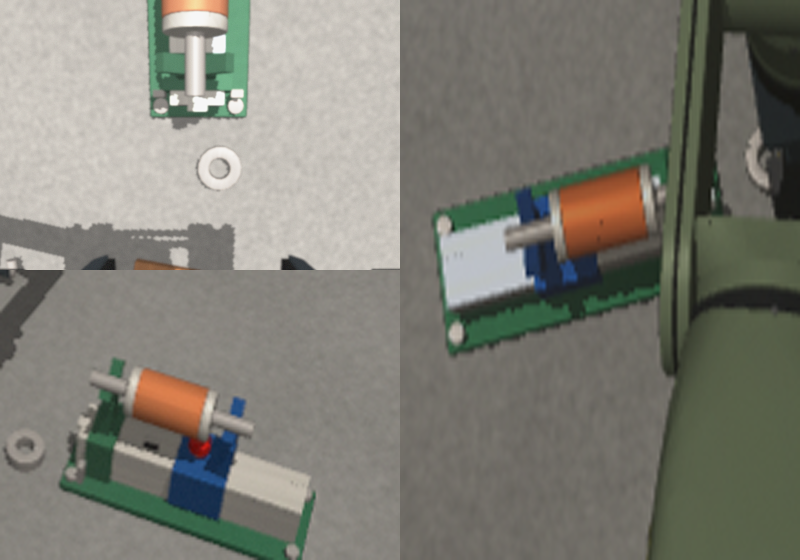

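The views show the rotor lying in both V's with its body between the posts, the button up, and the gripper clear. One numeric check of the shaft ends against the seated pose:

```bash
python3 -c "
from h import *
a=np.radians(13.3);ya=np.array([-np.sin(a),np.cos(a),0]);c=np.array([497.5,129.4,104])
f=load('s7.png')
for z in(0,8): print(z,proj(f,[c+[0,0,z]-82*ya,c+[0,0,z]+82*ya,c+[0,0,z]-42*ya,c+[0,0,z]+42*ya]).round(1).tolist())
g=grab('scene'); print('still:',np.abs(g['color'][230:300,350:450].astype(int)-f['color'][230:300,350:450]).mean())
h=cv2.cvtColor(f['color'],cv2.COLOR_RGB2HSV);m=cv2.inRange(h,(4,120,100),(14,255,255))[225:275,370:425];y,x=np.nonzero(m);print('copper',x.mean()+370,y.mean()+225, cv2.minAreaRect(np.c_[x+370,y+225].astype(np.float32)))
for k,(u,v) in {'Lend':(361.9,236),'Rend':(320+252*.45,195+(430-270)*110/290)}.items(): print(k,u,v)
print('button', cv2.moments(cv2.inRange(h,(0,150,100),(3,255,255))[255:275,400:425],True)['m00'])
st()"
```

```text
0 [[360.4, 235.9], [433.0, 256.0], [377.6, 240.7], [414.8, 250.9]]
8 [[360.6, 233.4], [433.6, 253.4], [377.9, 238.1], [415.3, 248.4]]
still: 0.9055714285714286
copper 396.0127970749543 244.40767824497257 ((395.73455810546875, 244.4730682373047), (30.258499145507812, 18.418214797973633), 15.255120277404785)
Lend 361.9 236
Rend 433.4 255.68965517241378
button 30.0
{'time_s': 20.88, 'ee_pos': [542.62, -34.41, 250.53], 'ee_rot': [-178.57, 3.12, 103.62], 'force': [-0.19, 0.42, -0.82], 'gripper_width': 73.19, 'qpos': [-2.86, 15.14, 91.7, -3.54, 73.68, -15.43]}
```

Both shaft ends match the seated projection to about 1–2 px and the scene is still, so I'm handing in.

```bash
python3 -c "
from h import *
print(job_done())"
```

```text
the job is handed in; nothing more can be done
None
```

I pressed the button about 8.5 mm (about 6.5 N) and slid the sleeve out with the closed fingers. I then let the button go and pushed the blue post slowly until the sleeve locked. After that I lifted the largest rotor from its stand, lowered it into both V's, released it and withdrew. The job was handed in at about 21 s.

**Sleeve:** It moved about 45 mm by camera (fingertip travel suggested about 48 mm). It held still under a 9.6 N push.

**Button:** It looked fully up again. Two-view triangulation read 69.8 mm against 70.7 mm at the start, though the rays for the second reading missed each other by 2.8 mm. After the rotor was in place I only confirmed it by eye.

**Rotor:** Both shaft ends were within about 1.5 px of the seated position in the scene view. My pixel readings are not fine enough to prove the height to better than about 4 mm from the picture alone. The tool height at seating (105.6 mm against 105.5 mm expected) and the weight coming off the gripper agree with it.

**Forces:** The highest tool force read at the cradle was about 10 N. The picture showed nothing moving and the gripper clear at the end, and nothing I saw or felt touched the other bench items. I did not measure their positions afterwards.

**Side effect:** Pushing the sleeve left the tool tilted 3 to 5 degrees, in the plane of the rotor's axis, so it did not affect the grasp or placing.

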